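# Set the rotary stage to its zero line and clamp it

### The arm

A 6-joint arm with a two-finger parallel gripper is mounted at the origin on a cart in front of the work surface, level with it; the furniture and walls round the work are solid. World frame = base frame: x ahead of the robot, y to its left, z up, the work surface at z = 0. Lengths are in m, angles in rad, forces in N, time in s.
With the tool pointing down it reaches from about 0.4 to 0.925 m from the base axis. Payload 12.5 kg.
Tool frame: the origin (TCP) lies where the fingers leave the gripper's body, on its centre line; the fingertips stand 78 mm ahead of it and the grasp point (between the pads) lies 59 mm ahead of it; z points along the fingers, y is the direction in which the jaws open and shut (so a half turn about z gives the same grasp; the last joint's range is limited). The gripper opens to 95 mm and grips with 3 to 60 N. Pads are 20 mm wide; open, the fingers measure 119 mm over their backs; the gripper's body (75 mm by 180 mm) begins 59 mm behind the grasp point.
Start: joints at [1.224, 0.491, 1.559, -0, 1.092, -0.106], TCP at [0.149, 0.607, 0.292] pointing down, gripper open.
Joint ranges: [-3.1, 3.1], [-0.84, 2.19], [0.05, 2.79], [-1.13, 4.28], [0.06, 2.93], [-2.69, 2.69]. Speed limits (rad/s): [2.22, 2.22, 2.79, 3.14, 3.14, 3.14].

### API

Orientations are given as a unit quaternion [w, x, y, z].
In Python, from station import monitor, optics, env, spotter gives the robot as it stands.
- The arm moves only by the tool send_rows, never from a script. Its argument "motion" is a list of rows, each an object with "translation": the shift along the tool's x, y, z in m, a list of three; "rot": the turn, a rotation vector about the tool's x, y, z in rad, a list of three. A call has 1 to 5 rows; each row is the pose to reach, as a shift and turn from the pose commanded when the call began, along the tool's axes at that moment; what a row does not reach only later rows make up. A row lasts 1/12 s, in which the tool goes at most 41.7 mm and 7.16 degrees, less where a joint would pass 70% of its speed; a pose out of reach is approached as far as the arm can. A call with a gripper value outside its range is refused whole. "claw" is the opening, from 0 (shut) to 1 (fully open), set as the call begins (left out, the last holds). The fingers move at their own pace and stop on an object; the grip force is fixed at half the most. Time passes only in rows, so rows that repeat a pose let the fingers close. It gives the time, the measured TCP pose, the force and the opening at its end, in the units of the state.
- monitor.sense(): the state, without advancing time (a new reading comes with each control period).
- optics.get_image(name): name is "side" or "top" or "wrist"; returns a dict with "image" (384x512x3 uint8, red, green, blue), "depth" (384x512 float32, m along the optical axis (not along the pixel's ray), 0 where there is no reading), "fx", "fy", "cx", "cy" (pixels), "k1" (the pictures are not rectified: a ray, as slopes to the right and down, at radius r is drawn at 1 + k1 r^2 times it, then the intrinsics apply), "R" (3x3) and "t" (3): a world point X has camera coordinates R X + t; the wrist camera has in their place "tool_from_camera" (4x4, takes a point from camera to tool coordinates, whose origin is the TCP and whose axes are the flange's). Camera axes: x right, y down, z forward; pixel columns grow to the right and rows downward; lengths in m; the calibration is good to about 2 mm. A picture is of the moment at which its call begins: read the wrist's pose just before it.
- env.finish_job(): hands the job in, once; it reports no verdict.
Trained networks look in a picture, given as the dict that the camera call returned (one of the last four; its "shot" number tells which), for a name from the list of things; names that differ only in an ending like _2 or _b are one class to them, and where a whole thing is asked for, a point or a joint stands for the part that bears it (a point fixed in the world has none). Each returns a list of dicts, best first, with "score" (0 to 1); they miss things now and then, are a little off and sometimes report something else, mostly with a low value. They report only what shows in the picture. A call takes as long as a camera call.
- spotter.recognise(picture, name): "rect" ([left, top, width, height] in pixels, round what is visible of it).
- spotter.cut_out(picture, name): "pixels" (384x512 bool, what is visible of it) and "rect" ([left, top, width, height] in pixels, round what is visible of it).
- spotter.tip_of(picture, name): "centre" ([column, row] in pixels: a listed point, or the origin of a listed thing).
The state is a dict: "t": time; "joint_pos": joint angles; "joint_vel": joint speeds; "joint_efforts": joint torques, N m; "tool_pos": TCP position; "ee_rot": TCP orientation; "force": force on the tool from outside, world axes, zero at the start; "wrist_torque": the same for the moment, N m; "gripper_width": finger opening in m.
Only numpy, scipy, OpenCV 4.12 (cv2) and the standard library are available. Lean on these libraries where they do the work, as an engineer would, in place of code of your own. Each camera call takes 0.05 s, during which the arm holds its last target. There are 200 camera calls.

### The job

Set the rotary specimen stage: with the fingertips, gently push the upright peg on its dial round until the dial's index line meets the long wedge-ended line on the black collar. Then push the clamp lever round, away from its open position, to its far stop and leave it there. Only push, do not grip the dial or the lever, and leave the small things standing round the stage where they are.

Things in the scene. Friction and masses are not known exactly. Their poses are not given: they have to be found in the camera images.
- stage_center (a point): Centre of the rotary stage, on the vertical axis of dial and collar, at the height of the dial's top face (34 mm above the desk). The stage is fixed to the desk: grey round base 216 mm across and 16 mm high; on it a black collar 208 mm across, top 30 mm above the desk, with white scale lines; in the middle a plain grey metal dial 152 mm across with a glass slide under two clips (nothing on it but the peg is higher than 40 mm above the desk).
- index_line (a point): Outer end of the dial's index line (the only radial line on the dial, dark, 4 mm wide, 30 mm long), at the dial's rim 77 mm from the centre, 34 mm above the desk. Turns with the dial.
- target_line (a point): Inner end of the collar's long white line (4 mm wide, 21 mm long, widening to a wedge at its outer end; all others are short thin ticks), 77 mm from the centre, 31 mm above the desk. The dial is set when the index line points at it. The collar is too stiff to be turned by a push of the fingers.
- dial_peg (a point): Upright round dark steel peg on the dial, opposite the index line, 55 mm from the centre: 12 to 14 mm thick, standing from the dial's face (34 mm above the desk) up to 74 mm; this point is on its axis, 54 mm above the desk. A flange 18 mm across and 4 mm high surrounds its foot. The dial turns freely either way with friction, about 2 to 3 N at the peg, and stays where it is left.
- dial (a joint): Angle of the dial in its base, rad, positive counter-clockwise seen from above. It can be turned either way past half a turn from where it starts.
- clamp_pin (a point): Upright round black pin at the end of the clamp lever, outside the collar: 12 to 15 mm thick, its top 74 mm above the desk, standing up from the lever arm (top about 28 mm above the desk); this point is on its axis, 53 mm above the desk.
- clamp_pivot (a point): Vertical pivot axis of the clamp lever, on the ear of the base 140 mm from the stage's centre (34 mm above the desk); the pin is 60 mm from it.
- clamp (a joint): Angle of the clamp lever, rad: 0 is open (lever pointing straight away from the stage's centre), 1.0 is clamped, at its far stop. Grows counter-clockwise seen from above. It moves with friction, about 2 N at the pin, and stays where it is left.
- objective_can: Bystander: loose round objective can with a black foot and clear top, 39 mm across, 66 mm high; origin at the centre of its underside. Must stay where it is.
- cover_glass_box: Bystander: loose clear square box, 38 x 38 x 21 mm; origin at the centre of its underside. Must stay where it is.
- loupe: Bystander: loose folding loupe, 26 x 54 x 15 mm; origin at the centre of its underside. Must stay where it is.

How it is judged:
By the outcome, as a careful person would: the job done as asked, in the order asked, and still so for the second after the job is handed in, with the robot touching nothing.
It also fails if it takes over 64 s, if anything falls off the work surface, if the arm or the gripper's body presses on something with over 40 N, if the wrist force passes 120 N, or if a joint passes its speed limit or range.

## Working session

There is one attempt and no reset: what is moved stays moved. The work goes in short steps, Python scripts to look and compute and a tool call to move; the robot and the scene stay as the last step left them, time stands still between calls to the robot, and variables do not carry over. Pictures are saved under pics/ and viewed, about 8 in all and at most 12, crops included, and the job is handed in when it is done.

Besides the shell and the picture viewer there is one more tool, called after ">>>" in YAML: its name, and indented under it one key for each argument. send_rows: Moves the arm, as the interface text tells. Its arguments: {"type":"object","properties":{"motion":{"type":"array"},"claw":{"type":"number"}},"required":["motion"]}

```bash
mkdir -p pics && ls
cat > h.py <<'E'
import numpy as np, cv2
from scipy.spatial.transform import Rotation as Ro
from station import monitor, optics, env, spotter
def pose():
    s=monitor.sense(); T=np.eye(4); q=s['ee_rot']; T[:3,:3]=Ro.from_quat([q[1],q[2],q[3],q[0]]).as_matrix(); T[:3,3]=s['tool_pos']; return T,s
def shot(n):
    T,s=pose(); d=optics.get_image(n)
    if n=='wrist': d['wc']=T@np.array(d['tool_from_camera'])
    else:
        W=np.eye(4); R=np.array(d['R']); W[:3,:3]=R.T; W[:3,3]=-R.T@np.array(d['t']); d['wc']=W
    return d
def ray(d,uv):
    x=np.array([(uv[0]-d['cx'])/d['fx'],(uv[1]-d['cy'])/d['fy']]); u=x.copy()
    for _ in range(20): u=x/(1+d['k1']*(u@u))
    return np.array([u[0],u[1],1.])
def atz(d,uv,z):
    r=d['wc'][:3,:3]@ray(d,uv); o=d['wc'][:3,3]; return o+r*(z-o[2])/r[2]
def proj(d,X):
    c=np.linalg.inv(d['wc'])@np.append(X,1); u=c[:2]/c[2]; u=u*(1+d['k1']*(u@u)); return np.array([u[0]*d['fx']+d['cx'],u[1]*d['fy']+d['cy']])
def save(d,f,crop=None,sc=1):
    im=d['image'][:,:,::-1]
    if crop: a,b,c,e=crop; im=im[b:e,a:c]
    cv2.imwrite('pics/'+f,cv2.resize(im,None,fx=sc,fy=sc,interpolation=cv2.INTER_CUBIC))
Z=dict(stage_center=.034,index_line=.034,target_line=.031,dial_peg=.054,clamp_pin=.053,clamp_pivot=.034,objective_can=0,cover_glass_box=0,loupe=0)
def pts(d,names=Z):
    for n in names:
        r=spotter.tip_of(d,n)
        for k in r[:2]: print(n,round(k['score'],2),np.round(k['centre'],1),np.round(atz(d,k['centre'],Z[n]),4))
E
python3 - <<'E'
from h import *
T,s=pose(); print(np.round(T,3),s['t'],s['force'],s['gripper_width'])
d=shot('top'); save(d,'top0.png',None,1.5); pts(d)
E
```

```text
pics
[[-0.971  0.238 -0.     0.149]
 [ 0.238  0.971 -0.001  0.607]
 [ 0.    -0.001 -1.     0.292]
 [ 0.     0.     0.     1.   ]] 0.0 [-0.58220876  0.72081453 -0.09118258] 0.09493409108125307
stage_center 0.69 [288.1 187.4] [ 0.5752 -0.0261  0.034 ]
index_line 0.8 [280.6 154.8] [ 0.6443 -0.0099  0.034 ]
index_line 0.16 [312.9 260.8] [ 0.422  -0.0788  0.034 ]
target_line 0.75 [309.1 219.6] [ 0.5079 -0.0708  0.031 ]
dial_peg 0.58 [300.3 209.8] [ 0.5276 -0.0505  0.054 ]
clamp_pin 0.65 [384.9 201.3] [ 0.5467 -0.2247  0.053 ]
clamp_pivot 0.71 [355.5 197.4] [ 0.5553 -0.1678  0.034 ]
objective_can 0.6 [260.  129.6] [0.7053 0.0349 0.    ]
objective_can 0.44 [295.4 210.3] [ 0.5281 -0.0438  0.    ]
cover_glass_box 0.87 [214.1 197.5] [0.5544 0.134  0.    ]
loupe 0.57 [314.6 260.8] [ 0.4192 -0.086   0.    ]
```

View pics/top0.png

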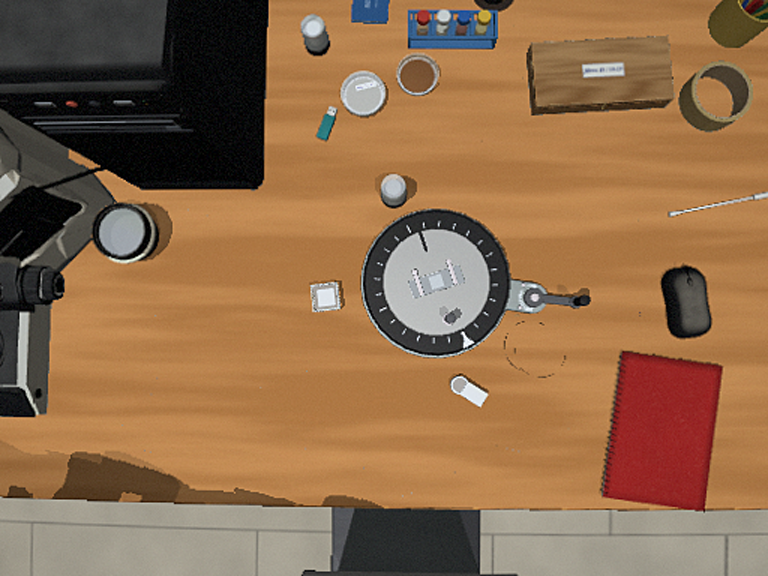

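Run:
```python
from h import *
d=shot('side'); save(d,'side0.png',None,1.5); pts(d)
```

```text
stage_center 0.77 [274.8 212.2] [ 0.5703 -0.0411  0.034 ]
stage_center 0.74 [213.4 245.1] [ 0.4185 -0.1261  0.034 ]
index_line 0.71 [305.3 199.7] [ 0.657  -0.0063  0.034 ]
index_line 0.49 [255.  210.4] [ 0.5287 -0.0231  0.034 ]
target_line 0.68 [250.7 222.5] [ 0.5091 -0.0634  0.031 ]
target_line 0.25 [213.1 245.2] [ 0.4182 -0.1225  0.031 ]
dial_peg 0.9 [249.3 211. ] [ 0.5086 -0.0525  0.054 ]
clamp_pin 0.8 [295.2 262.5] [ 0.5497 -0.2342  0.053 ]
clamp_pivot 0.92 [286.2 247.6] [ 0.5556 -0.1679  0.034 ]
objective_can 0.89 [319.8 205. ] [ 0.7059  0.013  -0.    ]
objective_can 0.74 [303.2 200.4] [0.6731 0.0441 0.    ]
cover_glass_box 0.73 [250.6 190.7] [0.5535 0.1252 0.    ]
cover_glass_box 0.58 [301.7 203. ] [ 0.6648  0.033  -0.    ]
loupe 0.84 [213.5 245. ] [ 0.423  -0.0826  0.    ]
loupe 0.52 [275.6 211.8] [ 0.5887  0.0099 -0.    ]
```

The top view shows the dial centre at about (435,283) in the enlarged picture. The index line is up-left at (422,240), the white wedge line at (467,340), the peg at (452,316) and the lever to the right with its pin at (585,299). I'll turn the peg clockwise about 160°, round the left side.

View pics/side0.png

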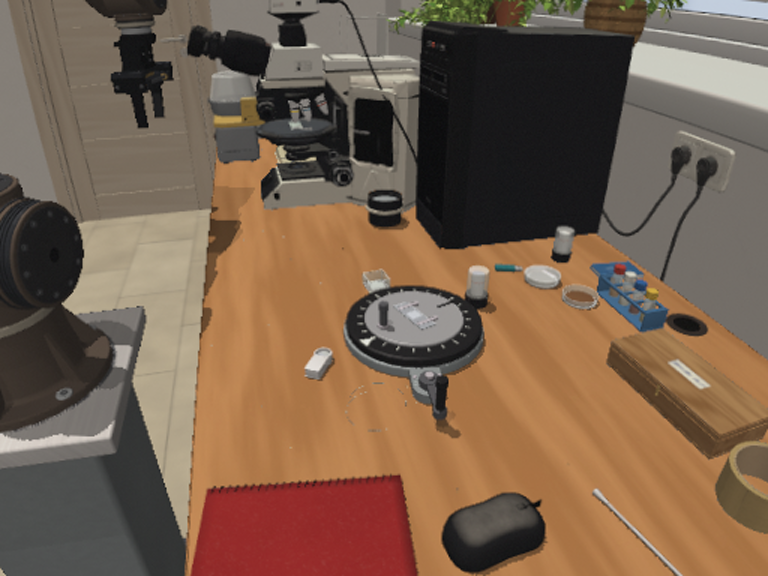

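Run:
```python
from h import *
T,s=pose(); d=optics.get_image('wrist'); print(np.round(d['tool_from_camera'],3),d['fx'])
R=T[:3,:3]
g=np.array([0.46,-0.03,0.34])
# desired y axis angle 104 deg
for a in (0,90,104):
    a=np.radians(a); y=np.array([np.cos(a),np.sin(a),0]); z=np.array([0,0,-1.]); x=np.cross(y,z)
    print(R.T@(g-T[:3,3]), np.degrees(Ro.from_matrix(R.T@np.c_[x,y,z]).as_rotvec()))
```

```text
[[-0.001 -0.972 -0.236  0.066]
 [ 1.    -0.001 -0.001  0.001]
 [ 0.001 -0.236  0.972 -0.091]
 [ 0.     0.     0.     1.   ]] 327.59113294638706
[-0.45390796 -0.54444412 -0.04781188] [ 4.22086626e-03 -3.98236278e-03  7.62038758e+01]
[-0.45390796 -0.54444412 -0.04781188] [ 5.39540715e-03  1.56867908e-04 -1.37961241e+01]
[-0.45390796 -0.54444412 -0.04781188] [ 5.37575398e-03  8.19280830e-04 -2.77961241e+01]
```

>>> send_rows:
  motion:
    - {"translation":[-0.026,-0.0275,-0.0024],"rot":[0,0,0]}
    - {"translation":[-0.052,-0.055,-0.0048],"rot":[0,0,0]}
    - {"translation":[-0.078,-0.0825,-0.0072],"rot":[0,0,0]}
    - {"translation":[-0.104,-0.11,-0.0096],"rot":[0,0,0]}
    - {"translation":[-0.13,-0.1375,-0.012],"rot":[0,0,0]}
  claw: 0

```text
t: 1.47
tool_pos: [0.2429, 0.4409, 0.3044]
ee_rot: [0.0, 0.12, 0.993, 0.0]
force: [1.6, 0.5, 0.7]
gripper_width: 0.0671
```

>>> send_rows:
  motion:
    - {"translation":[-0.026,-0.0275,-0.0024],"rot":[0,0,0]}
    - {"translation":[-0.052,-0.055,-0.0048],"rot":[0,0,0]}
    - {"translation":[-0.078,-0.0825,-0.0072],"rot":[0,0,0]}
    - {"translation":[-0.104,-0.11,-0.0096],"rot":[0,0,0]}
    - {"translation":[-0.13,-0.1375,-0.012],"rot":[0,0,0]}

```text
t: 1.88
tool_pos: [0.3364, 0.2763, 0.3166]
ee_rot: [0.0, 0.12, 0.993, 0.0]
force: [1.2, 0.9, 0.2]
gripper_width: 0.0337
```

>>> send_rows:
  motion:
    - {"translation":[-0.026,-0.0275,-0.0024],"rot":[0,0,0]}
    - {"translation":[-0.052,-0.055,-0.0048],"rot":[0,0,0]}
    - {"translation":[-0.078,-0.0825,-0.0072],"rot":[0,0,0]}
    - {"translation":[-0.104,-0.11,-0.0096],"rot":[0,0,0]}
    - {"translation":[-0.13,-0.1375,-0.012],"rot":[0,0,0]}

```text
t: 2.3
tool_pos: [0.4299, 0.1115, 0.3286]
ee_rot: [0.0, 0.12, 0.993, 0.0]
force: [0.1, 0.1, 0.1]
gripper_width: 0.0023
```

>>> send_rows:
  motion:
    - {"translation":[-0.026,-0.0275,-0.0024],"rot":[0,0,-0.06]}
    - {"translation":[-0.052,-0.055,-0.0048],"rot":[0,0,-0.12]}
    - {"translation":[-0.078,-0.0825,-0.0072],"rot":[0,0,-0.18]}
    - {"translation":[-0.104,-0.11,-0.0096],"rot":[0,0,-0.24]}
    - {"translation":[-0.13,-0.1375,-0.012],"rot":[0,0,-0.24]}

```text
t: 2.72
tool_pos: [0.5234, -0.0531, 0.3405]
ee_rot: [0.0, -0.001, 1.0, 0.0]
force: [0.7, 0.4, 0.6]
gripper_width: 0.0006
```

Run:
```python
from h import *
T,s=pose(); print(np.round(T,3),s['t'],s['joint_pos'],s['gripper_width'])
d=shot('wrist'); save(d,'w0.png',None,1.5); pts(d)
```

```text
[[-1.    -0.003  0.     0.523]
 [-0.003  1.     0.    -0.053]
 [-0.     0.    -1.     0.341]
 [ 0.     0.     0.     1.   ]] 2.7167 [-2.26763253e-01  3.00328872e-01  1.73436883e+00  1.80266878e-04
  1.10644163e+00 -1.80029372e+00] 0.0005545739485350089
stage_center 0.67 [271.7 209.2] [ 0.575  -0.0304  0.034 ]
index_line 0.64 [383.9 183. ] [0.5408 0.1087 0.034 ]
target_line 0.56 [241.1 154.3] [ 0.506  -0.0686  0.031 ]
dial_peg 0.73 [257.2 170.9] [ 0.5226 -0.0491  0.054 ]
clamp_pin 0.92 [107.9 193.3] [ 0.5501 -0.2274  0.053 ]
clamp_pivot 0.76 [157.5 191.3] [ 0.552  -0.1733  0.034 ]
cover_glass_box 0.95 [387.2 183.4] [0.5485 0.1271 0.    ]
loupe 0.67 [235.7  84.1] [ 0.4214 -0.0761  0.    ]
loupe 0.56 [108.4 191.8] [ 0.561 -0.251  0.   ]
```

View pics/w0.png

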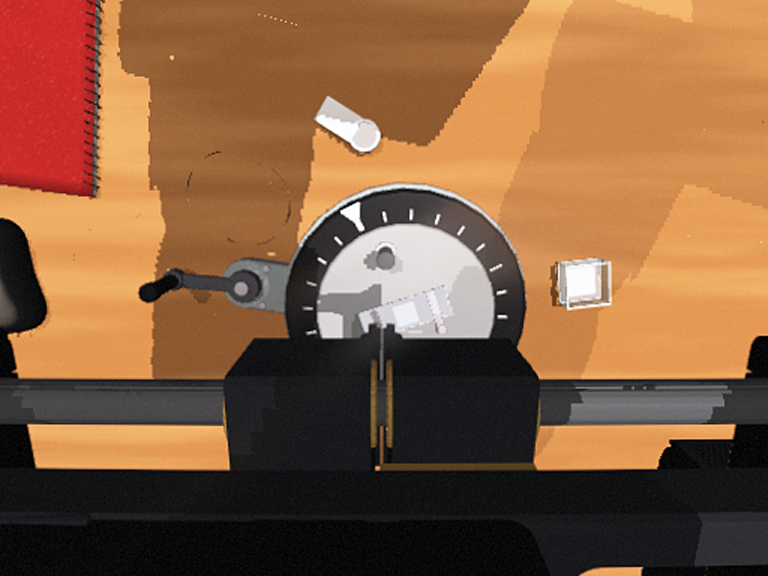

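Seen from the wrist, near side up: the wedge line is at (353,215), the peg at (385,257), the lever pin at about (160,290), the loupe at (348,125) and the glass box at (583,284). Next I'll fit the centre and measure the angles.

```bash
cat >> h.py <<'E'
def circ(P):
    A=np.c_[2*P,np.ones(len(P))]; s=np.linalg.lstsq(A,(P**2).sum(1),rcond=None)[0]; return s[:2],np.sqrt(s[2]+s[:2]@s[:2])
def centre(d):
    h,w=d['image'].shape[:2]; v,u=np.mgrid[:h,:w]; g=d['image'].max(2)
    c=proj(d,[.575,-.03,.03]).astype(int); e=int(abs(np.linalg.norm(proj(d,[.575,.09,.03])-c)))
    m=np.zeros((h,w),np.uint8); m[(g<70)&(np.hypot(u-c[0],v-c[1])<e)]=255
    ks=max(cv2.findContours(m,0,1)[0],key=cv2.contourArea)[:,0].astype(float)
    P=np.array([atz(d,p,.03)[:2] for p in ks]); 
    for _ in range(5):
        o,r=circ(P); q=abs(np.hypot(*(P-o).T)-r); P=P[q<max(.002,2*np.median(q))]
    return o,r,len(P)
def polar(d,o,f,n=1440):
    # unwrap: rows = angle, cols = radius 40..110mm
    a=np.radians(np.arange(n)*360/n); r=np.arange(40,110)/1000.
    M=np.array([[proj(d,[o[0]+q*np.cos(t),o[1]+q*np.sin(t),.034 if q<.0765 else .03]) for q in r] for t in a],np.float32)
    return cv2.remap(d['image'],M[:,:,0],M[:,:,1],cv2.INTER_LINEAR)
E
python3 - <<'E'
from h import *
d=shot('top'); o,r,n=centre(d); print(o,r,n)
p=polar(d,o,0).astype(int).max(2)
t=p[:,40:58].mean(1)   # collar 80..98: target line white
i=p[:,10:34].mean(1)   # dial 50..74: index dark
k=np.argsort(-t)[:12]; print('target deg',np.sort(k)/4,t[k].astype(int), np.median(t))
b=np.arange(1440)/4; j=np.argsort(i)[:16]; print('index deg',np.sort(j)/4,i[j].astype(int),np.median(i))
k=np.argsort(p[:,15]); print('r55 dark',np.sort(k[:40])/4)
E
```

```text
[ 0.57547535 -0.03287591] 0.09833064834149348 268
target deg [ 28.75  29.   249.   249.25 249.5  249.75 250.   250.25 250.5  250.75
 251.   251.25] [150 148 147 147 147 147 147 146 146 146 146 146] 79.52777777777777
index deg [176.25 176.5  176.75 177.   177.25 339.25 339.5  339.75 340.   340.25
 340.5  340.75 341.   341.25 341.5  341.75] [34 34 34 35 35 37 37 39 39 41 41 41 42 42 42 42] 110.16666666666667
r55 dark [ 40.5   40.75  41.    41.25  41.5   41.75  42.    42.25  42.5   42.75
  44.25  44.5   44.75  45.   110.5  110.75 111.   111.25 111.5  111.75
 112.   112.25 112.5  176.75 177.   177.25 177.5  177.75 338.25 338.5
 338.75 339.   339.25 339.5  339.75 340.   340.25 340.5  340.75 341.  ]
```

Run:
```python
from h import *
d=shot('top'); d['image']=cv2.resize(cv2.imread('pics/top0.png'),(512,384),interpolation=cv2.INTER_AREA)[:,:,::-1].copy()
o,r,n=centre(d); print(o,r,n)
p=polar(d,o,0).astype(int).max(2)
np.save('p0.npy',p)
cv2.imwrite('pics/pol0.png',cv2.resize(polar(d,o,0)[:,:,::-1].transpose(1,0,2),(800,280)))
t=p[:,44:58].mean(1); i=p[:,10:34].mean(1)
k=np.argsort(-t)[:16]; print('target deg',np.sort(k)/4,t[k].astype(int), np.median(t))
j=np.argsort(i)[:24]; print('index deg',np.sort(j)/4,i[j].astype(int),np.median(i))
```

```text
[ 0.57548856 -0.03120949] 0.10191123735759795 254
target deg [205.75 206.   206.25 206.5  206.75 207.   207.25 207.5  207.75 208.
 208.25 208.5  208.75 209.   209.25 209.5 ] [239 238 237 233 233 226 225 218 214 207 200 195 183 182 168 166] 52.57142857142857
index deg [ 16.25  16.5   16.75  17.    17.25  17.5   17.75  18.    18.25  18.5
  18.75  19.    19.25  19.5   19.75  20.    20.25  20.5   20.75  21.
 203.   203.25 203.5  203.75] [ 40  40  42  43  46  48  52  56  61  65  71  76  82  89  96 103 109 116
 123 130 135 135 135 136] 182.5
```

View pics/pol0.png

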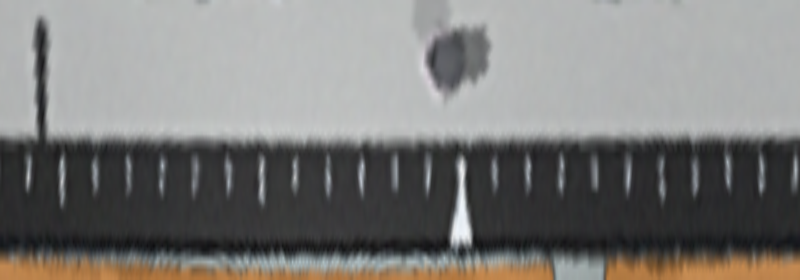

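>>> send_rows:
  motion:
    - {"translation":[-0.004,-0.01,0.02],"rot":[0,0,-0.11]}
    - {"translation":[-0.008,-0.02,0.045],"rot":[0,0,-0.22]}
    - {"translation":[-0.011,-0.029,0.075],"rot":[0,0,-0.32]}
    - {"translation":[-0.011,-0.029,0.105],"rot":[0,0,-0.32]}
    - {"translation":[-0.011,-0.029,0.13],"rot":[0,0,-0.32]}

```text
t: 3.73
tool_pos: [0.5335, -0.0802, 0.2085]
ee_rot: [-0.0, -0.159, 0.987, 0.0]
force: [0.2, -0.1, 0.5]
gripper_width: 0.0002
```

```bash
cat >> h.py <<'E'
C=np.array([.5755,-.0312])
def rows(ths,ss,z=.126,r=.055):
    T,s=pose(); R=T[:3,:3]
    for th,q in zip(ths,ss):
        t=np.radians(th); rh=np.array([np.cos(t),np.sin(t)]); cc=np.array([-rh[1],rh[0]])
        p=np.append(C+r*rh+q*cc,z); y=np.append(-cc,0); zz=np.array([0,0,-1.]); x=np.cross(y,zz)
        print(th,np.round(R.T@(p-T[:3,3]),4).tolist(),np.round(Ro.from_matrix(R.T@np.c_[x,y,zz]).as_rotvec(),3).tolist())
E
python3 - <<'E'
from h import *
T,s=pose(); print(np.round(T,4),s['t'],s['force'])
rows([198.4]*3,[.035,.035,.024])
d=shot('wrist'); save(d,'w1.png',None,1.5); pts(d,['dial_peg','target_line'])
E
```

```text
[[-9.493e-01 -3.142e-01 -5.000e-04  5.335e-01]
 [-3.142e-01  9.493e-01  3.000e-04 -8.020e-02]
 [ 4.000e-04  4.000e-04 -1.000e+00  2.085e-01]
 [ 0.000e+00  0.000e+00  0.000e+00  1.000e+00]] 3.7333 [ 0.15790145 -0.13952467  0.53256288]
198.4 [-0.0003, -0.0018, 0.0825] [0.0, -0.0, -0.002]
198.4 [-0.0003, -0.0018, 0.0825] [0.0, -0.0, -0.002]
198.4 [-0.0003, 0.0092, 0.0825] [0.0, -0.0, -0.002]
dial_peg 0.76 [296.6 199.1] [ 0.5215 -0.0488  0.054 ]
target_line 0.92 [275.3 165.6] [ 0.5049 -0.0705  0.031 ]
```

View pics/w1.png

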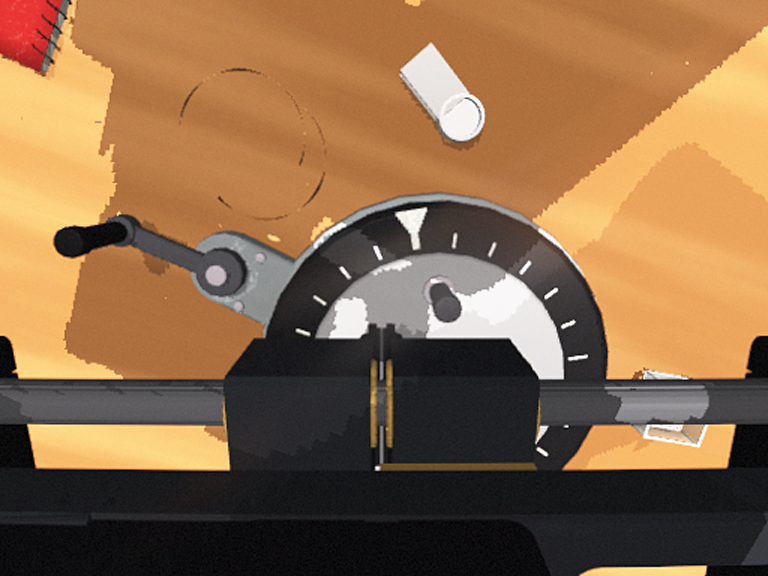

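The peg, at about (442,297), is to the right of the fingertips at (380,335). That gap leaves room to lower beside it.

>>> send_rows:
  motion:
    - {"translation":[0,-0.002,0.025],"rot":[0,0,0]}
    - {"translation":[0,-0.002,0.05],"rot":[0,0,0]}
    - {"translation":[0,-0.002,0.07],"rot":[0,0,0]}
    - {"translation":[0,-0.002,0.082],"rot":[0,0,0]}
    - {"translation":[0,-0.002,0.082],"rot":[0,0,0]}

```text
t: 4.3
tool_pos: [0.5346, -0.0819, 0.128]
ee_rot: [-0.0, -0.159, 0.987, 0.0]
force: [0.1, 0.3, 0.2]
gripper_width: 0.0008
```

>>> send_rows:
  motion:
    - {"translation":[0,0.003,0],"rot":[0,0,0]}
    - {"translation":[0,0.006,0],"rot":[0,0,0]}
    - {"translation":[0,0.009,0],"rot":[0,0,0]}
    - {"translation":[0,0.012,0],"rot":[0,0,0]}
    - {"translation":[0,0.014,0],"rot":[0,0,0]}

```text
t: 4.72
tool_pos: [0.5301, -0.0683, 0.129]
ee_rot: [0.001, -0.159, 0.987, -0.0]
force: [0.1, -0.2, -0.4]
gripper_width: 0.0005
```

Run:
```python
from h import *
T,s=pose(); print(np.round(T[:3,3],4),s['t'],s['force'])
rows([194,190,186,182,178],[.019]*5)
d=shot('wrist'); pts(d,['dial_peg'])
```

```text
[ 0.5301 -0.0683  0.129 ] 4.7167 [ 0.06369738 -0.23698434 -0.38651648]
194 [0.0016, 0.0062, 0.003] [-0.001, 0.001, 0.075]
190 [0.0025, 0.0101, 0.003] [-0.0, 0.001, 0.145]
186 [0.0031, 0.0141, 0.003] [-0.0, 0.001, 0.215]
182 [0.0034, 0.0182, 0.003] [-0.0, 0.001, 0.285]
178 [0.0035, 0.0223, 0.003] [-0.0, 0.001, 0.354]
dial_peg 0.82 [290.  235.1] [ 0.5217 -0.0501  0.054 ]
```

>>> send_rows:
  motion:
    - {"translation":[0.0016,0.006,0.002],"rot":[0,0,0.075]}
    - {"translation":[0.0025,0.01,0.002],"rot":[0,0,0.145]}
    - {"translation":[0.0031,0.014,0.002],"rot":[0,0,0.215]}
    - {"translation":[0.0034,0.018,0.002],"rot":[0,0,0.285]}
    - {"translation":[0.0035,0.022,0.002],"rot":[0,0,0.354]}

```text
t: 5.23
tool_pos: [0.5202, -0.0492, 0.1265]
ee_rot: [0.001, 0.019, 1.0, -0.0]
force: [1.7, -2.5, -1.0]
gripper_width: 0.0006
```

>>> send_rows:
  motion:
    - {"translation":[0.0012,0.0039,0],"rot":[0,0,0.07]}
    - {"translation":[0.0021,0.0078,0],"rot":[0,0,0.14]}
    - {"translation":[0.0028,0.0118,0],"rot":[0,0,0.209]}
    - {"translation":[0.0031,0.0159,0],"rot":[0,0,0.279]}
    - {"translation":[0.0032,0.0199,0],"rot":[0,0,0.349]}

```text
t: 5.65
tool_pos: [0.5177, -0.0291, 0.1264]
ee_rot: [0.001, 0.192, 0.981, -0.0]
force: [1.5, -3.4, 0.4]
gripper_width: 0.0002
```

Run:
```python
from h import *
T,s=pose(); print(np.round(T[:3,3],4),s['t'],s['force'])
rows([154,150,146,142,138],[.019]*5)
d=shot('wrist'); pts(d,['dial_peg'])
for k in spotter.tip_of(d,'dial_peg')[:1]:
    q=atz(d,k['centre'],.054)[:2]-C; print(np.degrees(np.arctan2(q[1],q[0])),np.hypot(*q))
```

```text
[ 0.5177 -0.0291  0.1264] 5.65 [ 1.52047977 -3.37478333  0.43829451]
154 [0.0018, 0.0046, 0.0004] [0.0, 0.001, 0.066]
150 [0.0028, 0.0086, 0.0004] [0.0, 0.001, 0.136]
146 [0.0034, 0.0126, 0.0004] [0.0, 0.001, 0.206]
142 [0.0038, 0.0166, 0.0004] [0.0, 0.001, 0.276]
138 [0.0039, 0.0207, 0.0004] [0.0, 0.001, 0.346]
dial_peg 0.69 [283.6 239.4] [ 0.5226 -0.0139  0.054 ]
dial_peg 0.45 [188.6 231.4] [ 0.4995 -0.0587  0.054 ]
161.87111095611718 0.05561938943737604
```

>>> send_rows:
  motion:
    - {"translation":[0.0018,0.0046,0],"rot":[0,0,0.066]}
    - {"translation":[0.0028,0.0086,0],"rot":[0,0,0.136]}
    - {"translation":[0.0034,0.0126,0],"rot":[0,0,0.206]}
    - {"translation":[0.0038,0.0166,0],"rot":[0,0,0.276]}
    - {"translation":[0.0039,0.0207,0],"rot":[0,0,0.346]}

```text
t: 6.22
tool_pos: [0.5215, -0.0086, 0.1263]
ee_rot: [0.0, 0.357, 0.934, -0.0]
force: [0.2, -2.9, 0.8]
gripper_width: 0.0005
```

>>> send_rows:
  motion:
    - {"translation":[0.0012,0.0039,0],"rot":[0,0,0.07]}
    - {"translation":[0.0021,0.0078,0],"rot":[0,0,0.14]}
    - {"translation":[0.0028,0.0118,0],"rot":[0,0,0.209]}
    - {"translation":[0.0031,0.0159,0],"rot":[0,0,0.279]}
    - {"translation":[0.0032,0.0199,0],"rot":[0,0,0.349]}

```text
t: 6.63
tool_pos: [0.5322, 0.0084, 0.1262]
ee_rot: [-0.0, 0.514, 0.858, -0.0]
force: [-0.6, -3.2, 0.0]
gripper_width: 0.0004
```

>>> send_rows:
  motion:
    - {"translation":[0.0012,0.0039,0],"rot":[0,0,0.07]}
    - {"translation":[0.0021,0.0078,0],"rot":[0,0,0.14]}
    - {"translation":[0.0028,0.0118,0],"rot":[0,0,0.209]}
    - {"translation":[0.0031,0.0159,0],"rot":[0,0,0.279]}
    - {"translation":[0.0032,0.0199,0],"rot":[0,0,0.349]}

```text
t: 7.05
tool_pos: [0.5481, 0.0206, 0.1261]
ee_rot: [-0.001, 0.655, 0.756, -0.0]
force: [-1.8, -2.1, 1.2]
gripper_width: 0.0006
```

Run:
```python
from h import *
T,s=pose(); print(np.round(T[:3,3],4),s['t'],s['force'],s['joint_pos'])
rows([94,90,86,82,78],[.019]*5)
d=shot('wrist')
for k in spotter.tip_of(d,'dial_peg')[:2]:
    q=atz(d,k['centre'],.054)[:2]-C; print(k,np.degrees(np.arctan2(q[1],q[0])),np.hypot(*q))
```

```text
[0.5481 0.0206 0.1261] 7.05 [-1.79912777 -2.14540889  1.22766711] [-8.28017610e-02  6.10858148e-01  1.89824581e+00 -2.30517989e-04
  6.33851720e-01 -2.24879810e-01]
94 [0.0011, 0.0048, 0.0001] [-0.001, -0.0, 0.072]
90 [0.002, 0.0088, 0.0001] [-0.001, -0.0, 0.142]
86 [0.0026, 0.0128, 0.0001] [-0.001, -0.0, 0.212]
82 [0.0029, 0.0168, 0.0001] [-0.001, 0.0, 0.282]
78 [0.003, 0.0209, 0.0001] [-0.001, 0.0, 0.352]
```

>>> send_rows:
  motion:
    - {"translation":[0.0011,0.0046,0],"rot":[0,0,0.07]}
    - {"translation":[0.002,0.0086,0],"rot":[0,0,0.14]}
    - {"translation":[0.0026,0.0126,0],"rot":[0,0,0.21]}
    - {"translation":[0.0029,0.0167,0],"rot":[0,0,0.28]}
    - {"translation":[0.003,0.0208,0],"rot":[0,0,0.35]}

```text
t: 7.57
tool_pos: [0.568, 0.0267, 0.1261]
ee_rot: [-0.001, 0.776, 0.631, -0.001]
force: [-2.7, -0.6, 0.2]
gripper_width: 0.0004
```

>>> send_rows:
  motion:
    - {"translation":[0.0012,0.0039,0],"rot":[0,0,0.07]}
    - {"translation":[0.0021,0.0078,0],"rot":[0,0,0.14]}
    - {"translation":[0.0028,0.0118,0],"rot":[0,0,0.209]}
    - {"translation":[0.0031,0.0159,0],"rot":[0,0,0.279]}
    - {"translation":[0.0032,0.0199,0],"rot":[0,0,0.349]}

```text
t: 7.98
tool_pos: [0.5882, 0.0257, 0.1261]
ee_rot: [-0.001, 0.874, 0.486, -0.001]
force: [-3.2, 0.7, -0.1]
gripper_width: 0.0002
```

Run:
```python
from h import *
T,s=pose(); print(np.round(T[:3,3],4),s['t'],s['force'],s['joint_pos'])
rows([54,50,46,42,38],[.019]*5)
for n in ('top','side','wrist'):
    d=shot(n); save(d,n+'5.png')
    if n=='side': save(d,'side5.png',(200,130,360,300),4)
    for o in ('dial_peg','index_line'):
      for k in spotter.tip_of(d,o)[:2]:
        q=atz(d,k['centre'],Z[o])[:2]-C; print(n,o,k['score'],k['centre'],np.degrees(np.arctan2(q[1],q[0])),np.hypot(*q))
```

```text
[0.5882 0.0257 0.1261] 7.9833 [-3.16624315  0.65775733 -0.08231781] [-6.85118572e-02  6.50461979e-01  1.79639289e+00  3.19014078e-04
  6.96356412e-01  4.86206799e-01]
54 [0.0012, 0.0043, 0.0001] [-0.002, 0.001, 0.073]
50 [0.0021, 0.0083, 0.0001] [-0.001, 0.001, 0.143]
46 [0.0027, 0.0123, 0.0001] [-0.001, 0.001, 0.213]
42 [0.0031, 0.0163, 0.0001] [-0.001, 0.001, 0.283]
38 [0.0031, 0.0204, 0.0] [-0.001, 0.001, 0.353]
top index_line 0.64 [321.6, 204.4] -118.49335424541698 0.07443648177385263
side dial_peg 0.55 [281.7, 192.9] 55.5399379042206 0.04444641397966174
side index_line 0.67 [270.3, 225.8] -116.9846928609515 0.06549918280313549
```

View pics/side5.png

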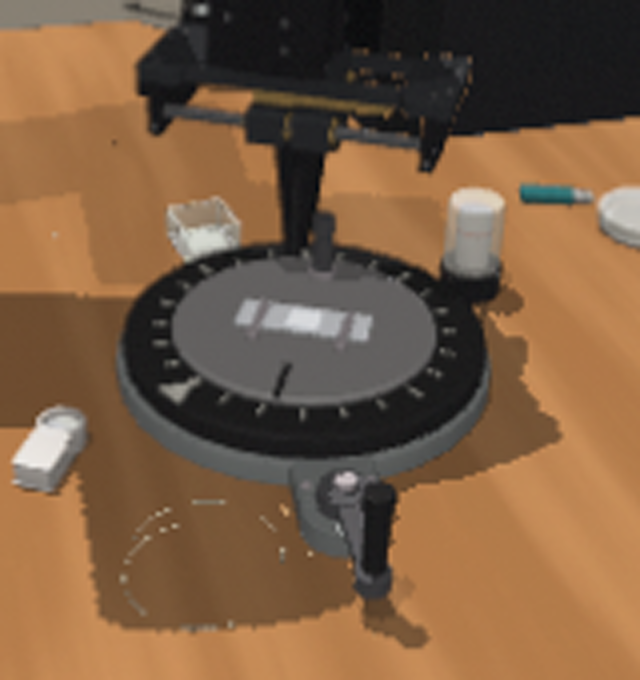

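The dial follows as planned. The index line, at (282,378), is about 34° short of the wedge line at (180,390).

>>> send_rows:
  motion:
    - {"translation":[0.0012,0.0043,0],"rot":[0,0,0.073]}
    - {"translation":[0.0021,0.0083,0],"rot":[0,0,0.143]}
    - {"translation":[0.0027,0.0123,0],"rot":[0,0,0.213]}
    - {"translation":[0.0031,0.0163,0],"rot":[0,0,0.283]}
    - {"translation":[0.0031,0.0204,0],"rot":[0,0,0.353]}

```text
t: 8.85
tool_pos: [0.6074, 0.018, 0.1262]
ee_rot: [-0.0, 0.946, 0.324, -0.0]
force: [-1.6, 2.2, 1.5]
gripper_width: 0.0004
```

>>> send_rows:
  motion:
    - {"translation":[0.0006,0.0019,0],"rot":[0,0,0.035]}
    - {"translation":[0.0012,0.0039,0],"rot":[0,0,0.07]}
    - {"translation":[0.0017,0.0058,0],"rot":[0,0,0.105]}
    - {"translation":[0.0021,0.0078,0],"rot":[0,0,0.14]}
    - {"translation":[0.0021,0.0078,0],"rot":[0,0,0.14]}

```text
t: 9.27
tool_pos: [0.6141, 0.0129, 0.1262]
ee_rot: [-0.0, 0.966, 0.258, 0.0]
force: [-0.7, 1.0, 0.8]
gripper_width: 0.0005
```

```bash
cat >> h.py <<'E'
def peak(v,lo,hi,sign):
    a=np.arange(len(v))/4; m=(a>=lo)&(a<=hi); w=sign*v[m]; w=np.clip(w-np.median(w)-0.35*(w.max()-np.median(w)),0,None); 
    j=a[m][w.argmax()]; k=abs(a[m]-j)<4; return (a[m][k]*w[k]).sum()/w[k].sum(), w.max()
def check(name,lo,hi,c=C,f=None):
    d=shot(name); p=polar(d,c,0)
    if f:
        save(d,f+'_full.png')
        q=p[int((lo-15)*4):int((hi+15)*4)][:,:,::-1].transpose(1,0,2); cv2.imwrite('pics/'+f,cv2.resize(q,(600,400)))
    g=p.astype(float).max(2); i=peak(g[:,12:34].mean(1),lo,hi,-1); t=peak(g[:,44:58].mean(1),195,220,1)
    # lines' own straight ends: outer index part, inner target part
    i2=peak(g[:,26:34].mean(1),lo,hi,-1); t2=peak(g[:,40:46].mean(1),202,213,1)
    print(name,'index',np.round(i,2),np.round(i2,2),'target',np.round(t,2),np.round(t2,2),'diff',round(i[0]-t[0],2),round(i2[0]-t2[0],2)); return d
E
python3 - <<'E'
from h import *
T,s=pose(); print(np.round(T[:3,3],4),s['t'],s['force'])
check('top',200,235,f='c1.png'); check('side',200,235,f='c2.png')
E
```

```text
[0.6141 0.0129 0.1262] 9.2667 [-0.70049506  1.03942163  0.78857989]
top index [218.58  10.55] [217.79  13.  ] target [196.93   7.01] [202.45   3.03] diff 21.65 15.34
side index [214.92  34.72] [214.95  34.61] target [207.63  69.5 ] [207.3   34.88] diff 7.29 7.65
```

View pics/c1.png

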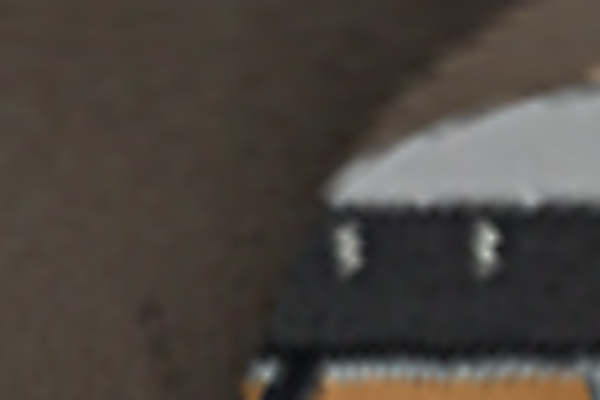

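The arm hides the lines from the top camera. The side camera sees both and gives about 7.5° left to turn.

>>> send_rows:
  motion:
    - {"translation":[0.0005,0.0015,0],"rot":[0,0,0.03]}
    - {"translation":[0.001,0.003,0],"rot":[0,0,0.06]}
    - {"translation":[0.0015,0.0045,0],"rot":[0,0,0.085]}
    - {"translation":[0.0018,0.006,0],"rot":[0,0,0.11]}
    - {"translation":[0.0018,0.006,0],"rot":[0,0,0.11]}

```text
t: 9.78
tool_pos: [0.6188, 0.0085, 0.1262]
ee_rot: [-0.0, 0.979, 0.204, 0.0]
force: [-0.3, 1.9, 0.4]
gripper_width: 0.0003
```

Run:
```python
from h import *
T,s=pose(); print(np.round(T[:3,3],4),s['t'],s['force'])
check('side',200,225,f='c3.png'); check('side',200,225,c=C+[.002,0]);check('side',200,225,c=C+[0,.002])
```

```text
[0.6188 0.0085 0.1262] 9.7833 [-0.3482616   1.85475258  0.37951   ]
side index [208.71  34.89] [208.71  35.1 ] target [207.63  69.32] [207.31  34.88] diff 1.08 1.41
side index [207.84  35.28] [207.89  34.86] target [206.99  67.55] [206.52  28.28] diff 0.85 1.37
side index [210.33  34.98] [210.17  34.94] target [208.71  67.09] [208.44  32.83] diff 1.62 1.72
```

>>> send_rows:
  motion:
    - {"translation":[0.0001,0.0005,0],"rot":[0,0,0.01]}
    - {"translation":[0.0002,0.001,0],"rot":[0,0,0.018]}
    - {"translation":[0.0002,0.001,0],"rot":[0,0,0.018]}

```text
t: 10.18
tool_pos: [0.6193, 0.0077, 0.1263]
ee_rot: [-0.0, 0.981, 0.195, 0.0]
force: [-0.2, 3.1, 0.1]
gripper_width: 0.0006
```

Run:
```python
from h import *
T,s=pose(); print(np.round(T[:3,3],4),s['t'],s['force'])
check('side',200,225)
```

```text
[0.6193 0.0077 0.1263] 10.1833 [-0.15076879  3.05748076  0.09031161]
side index [207.84  29.43] [207.85  30.63] target [207.63  69.27] [207.31  35.32] diff 0.21 0.54
```

The side camera reads the dial within about 0.4° of the mark. Next I'll back off, lift and look from above.

>>> send_rows:
  motion:
    - {"translation":[0,-0.006,0],"rot":[0,0,0]}
    - {"translation":[0,-0.014,0],"rot":[0,0,0]}
    - {"translation":[0,-0.016,-0.02],"rot":[0,0,0]}
    - {"translation":[0,-0.016,-0.06],"rot":[0,0,0]}
    - {"translation":[0,-0.016,-0.1],"rot":[0,0,0]}

```text
t: 10.65
tool_pos: [0.6122, 0.0232, 0.2263]
ee_rot: [-0.0, 0.981, 0.196, -0.002]
force: [1.1, 0.7, 0.7]
gripper_width: 0.0005
```

```bash
cat >> h.py <<'E'
def goto(p,ang,n=1):
    T,s=pose(); R=T[:3,:3]; a=np.radians(ang); y=np.array([np.cos(a),np.sin(a),0]); z=np.array([0,0,-1.]); x=np.cross(y,z)
    print('goto',np.round(R.T@(np.array(p)-T[:3,3]),4).tolist(),np.round(Ro.from_matrix(R.T@np.c_[x,y,z]).as_rotvec(),3).tolist())
E
python3 - <<'E'
from h import *
T,s=pose(); print(np.round(T[:3,3],4),s['t'],s['force'])
check('side',200,225)
goto([.52,-.10,.25],0)
E
```

```text
[0.6122 0.0232 0.2263] 10.65 [1.14181271 0.74357544 0.65886648]
side index [207.87  29.69] [207.88  31.12] target [207.64  69.41] [207.3   34.88] diff 0.24 0.58
goto [-0.1345, 0.0774, -0.0157] [0.008, -0.004, -1.176]
```

>>> send_rows:
  motion:
    - {"translation":[-0.0134,0.0077,-0.005],"rot":[0,0,-0.118]}
    - {"translation":[-0.027,0.0155,-0.01],"rot":[0,0,-0.235]}
    - {"translation":[-0.04,0.023,-0.016],"rot":[0,0,-0.353]}
    - {"translation":[-0.054,0.031,-0.02],"rot":[0,0,-0.47]}
    - {"translation":[-0.067,0.0387,-0.024],"rot":[0,0,-0.588]}

```text
t: 11.12
tool_pos: [0.5652, -0.039, 0.2504]
ee_rot: [0.0, 0.88, 0.474, 0.0]
force: [0.4, -0.4, -0.3]
gripper_width: 0.0003
```

Run:
```python
from h import *
goto([.52,-.10,.25],0)
```

```text
goto [-0.0758, -0.0042, 0.0004] [0.0, 0.0, -0.583]
```

>>> send_rows:
  motion:
    - {"translation":[-0.015,-0.0008,0],"rot":[0,0,-0.117]}
    - {"translation":[-0.03,-0.0017,0],"rot":[0,0,-0.233]}
    - {"translation":[-0.0455,-0.0025,0],"rot":[0,0,-0.35]}
    - {"translation":[-0.061,-0.0034,0],"rot":[0,0,-0.466]}
    - {"translation":[-0.076,-0.0042,0],"rot":[0,0,-0.583]}

```text
t: 11.53
tool_pos: [0.5196, -0.0999, 0.2501]
ee_rot: [0.0, 0.707, 0.707, -0.0]
force: [1.1, 0.2, 0.2]
gripper_width: 0.0004
```

>>> send_rows:
  motion:
    - {"translation":[0,0,0],"rot":[0,0,0]}
    - {"translation":[0,0,0],"rot":[0,0,0]}

```text
t: 11.7
tool_pos: [0.5202, -0.0998, 0.2503]
ee_rot: [0.0, 0.711, 0.704, 0.0]
force: [-0.5, -0.6, -0.3]
gripper_width: 0.0001
```

Run:
```python
from h import *
T,s=pose(); print(np.round(T[:3,3],4),s['t'],s['force'])
d=check('wrist',200,225,f='c4.png'); save(d,'w4.png',None,1.5)
for e in ([.002,0],[-.002,0],[0,.002],[0,-.002]): check('wrist',200,225,c=C+e)
check('side',200,225); check('top',200,225)
pts(d,['clamp_pin','clamp_pivot','index_line','target_line'])
```

```text
[ 0.5202 -0.0998  0.2503] 11.7 [-0.45525452 -0.59506875 -0.34576177]
wrist index [208.18 108.82] [208.11 108.96] target [207.86 126.66] [207.86 123.82] diff 0.32 0.25
wrist index [207.31 108.61] [207.33 108.06] target [207.27 128.05] [207.24  87.32] diff 0.03 0.09
wrist index [209.03 108.31] [208.9  107.58] target [208.53 125.78] [208.52 124.91] diff 0.5 0.38
wrist index [209.82 109.67] [209.64 110.5 ] target [209.04 128.1 ] [209.12 100.43] diff 0.78 0.52
wrist index [206.61 108.9 ] [206.69 109.04] target [206.81 123.78] [206.69 129.35] diff -0.2 0.01
side index [208.01  47.89] [207.97  47.78] target [207.66 115.14] [207.17  49.94] diff 0.35 0.8
top index [207.93  11.79] [205.67  16.33] target [217.34  33.24] [211.72   1.19] diff -9.41 -6.05Traceback (most recent call last):
  File "<stdin>", line 6, in <module>
  File "h.py", line 27, in pts
    r=spotter.tip_of(d,n)
ValueError: only the last four pictures can be asked about
```

View pics/w4.png

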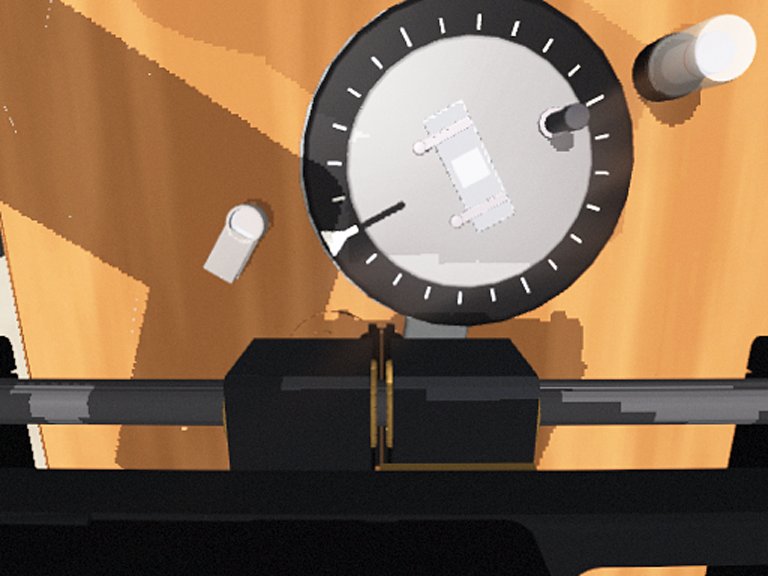

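The wrist view shows the index line, (403,204) to (350,232), running into the wedge line at (333,241). The fits put it within about 0.3°, so the dial is set. Next is the clamp.

Run:
```python
from h import *
goto([.510,-.2234,.20],-8.8)
```

```text
goto [-0.1241, -0.0098, 0.0501] [0.0, -0.0, 0.147]
```

>>> send_rows:
  motion:
    - {"translation":[-0.03,-0.003,0],"rot":[0,0,0.05]}
    - {"translation":[-0.06,-0.006,0],"rot":[0,0,0.1]}
    - {"translation":[-0.09,-0.009,0.01],"rot":[0,0,0.147]}
    - {"translation":[-0.124,-0.01,0.025],"rot":[0,0,0.147]}
    - {"translation":[-0.124,-0.01,0.05],"rot":[0,0,0.147]}

```text
t: 12.47
tool_pos: [0.5104, -0.2285, 0.2012]
ee_rot: [0.003, 0.76, 0.65, 0.001]
force: [0.5, -0.1, -0.6]
gripper_width: 0.0001
```

```bash
cat >> h.py <<'E'
P=np.array([.5541,-.1695])
def lrows(ths,s=.017,z=.126,r=.06):
    T,_=pose(); R=T[:3,:3]
    for th in ths:
        t=np.radians(th); rh=np.array([np.cos(t),np.sin(t)]); cc=np.array([-rh[1],rh[0]])
        p=np.append(P+r*rh-s*cc,z); y=np.append(cc,0); zz=np.array([0,0,-1.]); x=np.cross(y,zz)
        print(th,np.round(R.T@(p-T[:3,3]),4).tolist(),np.round(Ro.from_matrix(R.T@np.c_[x,y,zz]).as_rotvec(),3).tolist())
E
python3 - <<'E'
from h import *
T,s=pose(); print(np.round(T[:3,3],4),s['t'],s['force'])
d=shot('wrist'); save(d,'w5.png',None,1.5); pts(d,['clamp_pin','clamp_pivot','loupe'])
d=shot('side'); pts(d,['clamp_pin','clamp_pivot'])
lrows([-98.8],s=.035);lrows([-98.8],s=.021)
E
```

```text
[ 0.5104 -0.2285  0.2012] 12.4667 [ 0.46282997 -0.05317514 -0.58915707]
clamp_pin 0.63 [304.  198.5] [ 0.5484 -0.2311  0.053 ]
clamp_pivot 0.62 [295.5 117.5] [ 0.5521 -0.1716  0.034 ]
loupe 0.66 [120.5  29.6] [ 0.4233 -0.0796  0.    ]
clamp_pin 0.94 [293.7 259.1] [ 0.5501 -0.2248  0.053 ]
clamp_pin 0.44 [251.6 222.9] [ 0.5033 -0.0961  0.053 ]
clamp_pivot 0.77 [286.4 247.5] [ 0.5561 -0.1677  0.034 ]
clamp_pivot 0.22 [292.3 196.2] [0.6321 0.0168 0.034 ]
-98.8 [-0.0003, 0.0001, 0.0755] [0.002, 0.001, 0.002]
-98.8 [-0.0003, 0.0141, 0.0755] [0.002, 0.001, 0.002]
```

View pics/w5.png

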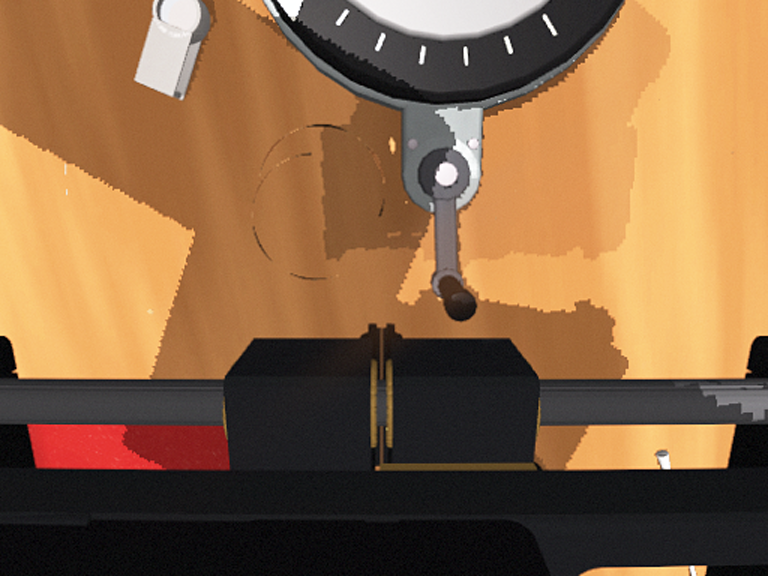

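The pin, at (455,298), is to the right of the fingertips at x≈380, so I'll lower beside it and push.

>>> send_rows:
  motion:
    - {"translation":[0,0,0.03],"rot":[0,0,0]}
    - {"translation":[0,0,0.055],"rot":[0,0,0]}
    - {"translation":[0,0,0.075],"rot":[0,0,0]}
    - {"translation":[0,0.004,0.075],"rot":[0,0,0]}
    - {"translation":[0,0.008,0.075],"rot":[0,0,0]}

```text
t: 13.23
tool_pos: [0.5181, -0.2246, 0.1258]
ee_rot: [-0.0, 0.759, 0.651, -0.0]
force: [-0.5, 0.3, 0.1]
gripper_width: 0.0002
```

Run:
```python
from h import *
T,s=pose(); print(np.round(T[:3,3],4),s['t'],s['force'])
lrows([-98.8,-95,-91,-87,-83])
```

```text
[ 0.5181 -0.2246  0.1258] 13.2333 [-0.49821698  0.25491364  0.06759601]
-98.8 [-0.0001, 0.0101, -0.0002] [-0.0, -0.0, 0.001]
-95 [-0.0011, 0.0141, -0.0002] [-0.0, -0.0, -0.065]
-91 [-0.0018, 0.0184, -0.0002] [-0.0, -0.0, -0.135]
-87 [-0.0023, 0.0228, -0.0002] [-0.0, -0.0, -0.205]
-83 [-0.0024, 0.0271, -0.0002] [-0.0, -0.0, -0.275]
```

>>> send_rows:
  motion:
    - {"translation":[0,0.006,0],"rot":[0,0,0]}
    - {"translation":[0,0.01,0],"rot":[0,0,0]}
    - {"translation":[-0.0011,0.014,0],"rot":[0,0,-0.065]}
    - {"translation":[-0.0018,0.0184,0],"rot":[0,0,-0.135]}
    - {"translation":[-0.0024,0.027,0],"rot":[0,0,-0.24]}

```text
t: 13.65
tool_pos: [0.544, -0.2315, 0.1266]
ee_rot: [0.0, 0.675, 0.738, 0.0]
force: [-3.7, 2.8, 0.7]
gripper_width: 0.0003
```

>>> send_rows:
  motion:
    - {"translation":[-0.001,0.0042,0],"rot":[0,0,-0.08]}
    - {"translation":[-0.0018,0.0085,0],"rot":[0,0,-0.16]}
    - {"translation":[-0.0022,0.0129,0],"rot":[0,0,-0.23]}
    - {"translation":[-0.0024,0.0172,0],"rot":[0,0,-0.3]}
    - {"translation":[-0.0024,0.0172,0],"rot":[0,0,-0.3]}

```text
t: 14.07
tool_pos: [0.5622, -0.2324, 0.1265]
ee_rot: [0.001, 0.556, 0.831, 0.0]
force: [0.6, -0.3, 0.8]
gripper_width: 0.0008
```

Run:
```python
from h import *
T,s=pose(); print(np.round(T[:3,3],4),s['t'],s['force'])
lrows([-63,-59,-55,-51,-47,-43])
for n in ('wrist','side'):
  d=shot(n)
  for k in spotter.tip_of(d,'clamp_pin')[:2]:
    q=atz(d,k['centre'],.053)[:2]-P; print(n,k,np.degrees(np.arctan2(q[1],q[0])),np.hypot(*q))
```

```text
[ 0.5622 -0.2324  0.1265] 14.0667 [ 0.55247531 -0.31885787  0.79503388]
-63 [0.0001, 0.0044, 0.0005] [0.001, 0.001, -0.081]
-59 [-0.0006, 0.0087, 0.0005] [0.001, 0.001, -0.151]
-55 [-0.001, 0.013, 0.0005] [0.001, 0.001, -0.22]
-51 [-0.0011, 0.0173, 0.0005] [0.001, 0.002, -0.29]
-47 [-0.0009, 0.0217, 0.0005] [0.001, 0.002, -0.36]
-43 [-0.0004, 0.026, 0.0005] [0.001, 0.002, -0.43]
side {'centre': [308.7, 257.4], 'score': 0.84} -67.4442765120319 0.06238499423687271
```

>>> send_rows:
  motion:
    - {"translation":[0,0.0044,0],"rot":[0,0,-0.081]}
    - {"translation":[-0.0006,0.0087,0],"rot":[0,0,-0.151]}
    - {"translation":[-0.001,0.013,0],"rot":[0,0,-0.22]}
    - {"translation":[-0.0011,0.0173,0],"rot":[0,0,-0.29]}
    - {"translation":[-0.0009,0.0217,0],"rot":[0,0,-0.36]}

```text
t: 14.68
tool_pos: [0.5817, -0.2254, 0.1255]
ee_rot: [0.0, 0.4, 0.917, -0.0]
force: [-2.7, -2.7, 1.2]
gripper_width: 0.0005
```

Run:
```python
from h import *
T,s=pose(); print(np.round(T[:3,3],4),s['t'],s['force'])
lrows([-45,-43,-41.5,-39])
d=shot('side')
for k in spotter.tip_of(d,'clamp_pin')[:2]:
    q=atz(d,k['centre'],.053)[:2]-P; print(k,np.degrees(np.arctan2(q[1],q[0])),np.hypot(*q))
```

```text
[ 0.5817 -0.2254  0.1255] 14.6833 [-2.68088112 -2.65692226  1.24899565]
-45 [-0.0009, 0.003, -0.0005] [-0.0, 0.0, -0.037]
-43 [-0.0014, 0.0052, -0.0005] [-0.0, 0.0, -0.072]
-41.5 [-0.0017, 0.0068, -0.0005] [-0.0, 0.0, -0.098]
-39 [-0.0021, 0.0095, -0.0005] [-0.0, 0.0, -0.141]
{'centre': [315.5, 251.9], 'score': 0.54} -47.813999202305226 0.062268809758174844
```

>>> send_rows:
  motion:
    - {"translation":[-0.0006,0.0018,0],"rot":[0,0,-0.02]}
    - {"translation":[-0.0011,0.0038,0],"rot":[0,0,-0.05]}
    - {"translation":[-0.0015,0.0056,0],"rot":[0,0,-0.08]}
    - {"translation":[-0.0015,0.0056,0],"rot":[0,0,-0.08]}

```text
t: 15.12
tool_pos: [0.5867, -0.2223, 0.1253]
ee_rot: [-0.0, 0.364, 0.932, 0.0]
force: [-1.3, 0.1, 1.1]
gripper_width: 0.0001
```

>>> send_rows:
  motion:
    - {"translation":[-0.0001,0.0006,0],"rot":[0,0,-0.01]}
    - {"translation":[-0.0002,0.0012,0],"rot":[0,0,-0.02]}
    - {"translation":[-0.0002,0.0012,0],"rot":[0,0,-0.02]}

```text
t: 15.37
tool_pos: [0.5877, -0.2216, 0.1253]
ee_rot: [0.0, 0.354, 0.935, 0.0]
force: [-1.0, -1.3, 1.4]
gripper_width: 0.0009
```

>>> send_rows:
  motion:
    - {"translation":[-0.0001,0.0007,0],"rot":[0,0,-0.01]}
    - {"translation":[-0.0002,0.0014,0],"rot":[0,0,-0.02]}
    - {"translation":[-0.0002,0.0014,0],"rot":[0,0,-0.02]}

```text
t: 15.62
tool_pos: [0.5883, -0.2213, 0.1253]
ee_rot: [-0.0, 0.344, 0.939, -0.0]
force: [-5.4, -5.7, 2.0]
gripper_width: 0.0006
```

>>> send_rows:
  motion:
    - {"translation":[-0.0001,0.0007,0],"rot":[0,0,-0.01]}
    - {"translation":[-0.0002,0.0014,0],"rot":[0,0,-0.02]}
    - {"translation":[-0.0002,0.0014,0],"rot":[0,0,-0.02]}

```text
t: 15.87
tool_pos: [0.5887, -0.2211, 0.1253]
ee_rot: [-0.001, 0.335, 0.942, -0.001]
force: [-11.3, -11.0, 5.0]
gripper_width: 0.0005
```

Run:
```python
from h import *
T,s=pose(); print(np.round(T[:3,3],4),s['t'],s['force'])
lrows([-41.5])
d=shot('side')
for k in spotter.tip_of(d,'clamp_pin')[:2]:
    q=atz(d,k['centre'],.053)[:2]-P; print(k,np.degrees(np.arctan2(q[1],q[0])),np.hypot(*q))
```

```text
[ 0.5887 -0.2211  0.1253] 15.8667 [-11.30590974 -11.04805395   4.98568801]
-41.5 [0.0002, -0.0013, -0.0007] [-0.002, -0.001, 0.041]
{'centre': [315.7, 248.7], 'score': 0.84} -39.34617097345541 0.05914006568485674
```

The force rose to 16 N at the expected angle, so the lever is at its stop. I'll back off, lift and do the final check.

>>> send_rows:
  motion:
    - {"translation":[0,-0.006,0],"rot":[0,0,0]}
    - {"translation":[0,-0.016,0],"rot":[0,0,0]}
    - {"translation":[0,-0.02,-0.03],"rot":[0,0,0]}
    - {"translation":[0,-0.02,-0.07],"rot":[0,0,0]}
    - {"translation":[0,-0.02,-0.11],"rot":[0,0,0]}

```text
t: 16.38
tool_pos: [0.5765, -0.2355, 0.2357]
ee_rot: [-0.001, 0.336, 0.942, 0.0]
force: [1.1, -0.1, 0.9]
gripper_width: 0.0006
```

Run:
```python
from h import *
T,s=pose(); print(np.round(T[:3,3],4),s['t'],s['force'])
check('side',200,225)
goto([.53,-.16,.34],0)
```

```text
[ 0.5765 -0.2355  0.2357] 16.3833 [ 1.13079402 -0.14710914  0.91611872]
side index [208.01  48.16] [207.97  48.1 ] target [207.55  71.55] [207.15  50.81] diff 0.46 0.82
goto [0.085, 0.0287, -0.0964] [0.006, 0.008, 0.887]
```

>>> send_rows:
  motion:
    - {"translation":[0.005,-0.01,-0.03],"rot":[0,0,0.11]}
    - {"translation":[0.01,-0.02,-0.06],"rot":[0,0,0.22]}
    - {"translation":[0.015,-0.03,-0.09],"rot":[0,0,0.33]}
    - {"translation":[0.019,-0.035,-0.104],"rot":[0,0,0.44]}
    - {"translation":[0.019,-0.035,-0.104],"rot":[0,0,0.55]}

```text
t: 16.85
tool_pos: [0.5398, -0.2511, 0.3429]
ee_rot: [0.003, 0.581, 0.814, 0.0]
force: [0.3, -0.2, 0.1]
gripper_width: 0.0006
```

>>> send_rows:
  motion:
    - {"translation":[0,0,0],"rot":[0,0,0.11]}
    - {"translation":[0,0,0],"rot":[0,0,0.22]}
    - {"translation":[0,0,0],"rot":[0,0,0.33]}
    - {"translation":[0,0,0],"rot":[0,0,0.33]}
    - {"translation":[0,0,0],"rot":[0,0,0.33]}

```text
t: 17.27
tool_pos: [0.5402, -0.2505, 0.339]
ee_rot: [-0.0, 0.703, 0.711, 0.0]
force: [-0.2, -1.0, 0.6]
gripper_width: 0.0006
```

Run:
```python
from h import *
T,s=pose(); print(np.round(T[:3,3],4),s['t'],s['force'])
d=shot('wrist'); save(d,'w6.png',None,1.5); pts(d,['clamp_pin','clamp_pivot','loupe','objective_can','cover_glass_box'])
check('wrist',200,225); check('top',200,225)
```

```text
[ 0.5402 -0.2505  0.339 ] 17.2667 [-0.16414967 -1.01455904  0.63250582]
clamp_pivot 0.87 [265.6 101.9] [ 0.5529 -0.1709  0.034 ]
loupe 0.67 [162.1  22.7] [ 0.4274 -0.0779  0.    ]
wrist index [201.88 114.75] [201.88 155.35] target [208.21 111.38] [208.31 103.78] diff -6.33 -6.44
top index [207.85  93.78] [207.78  95.79] target [207.57 127.91] [207.64 126.64] diff 0.28 0.14
```

View pics/w6.png

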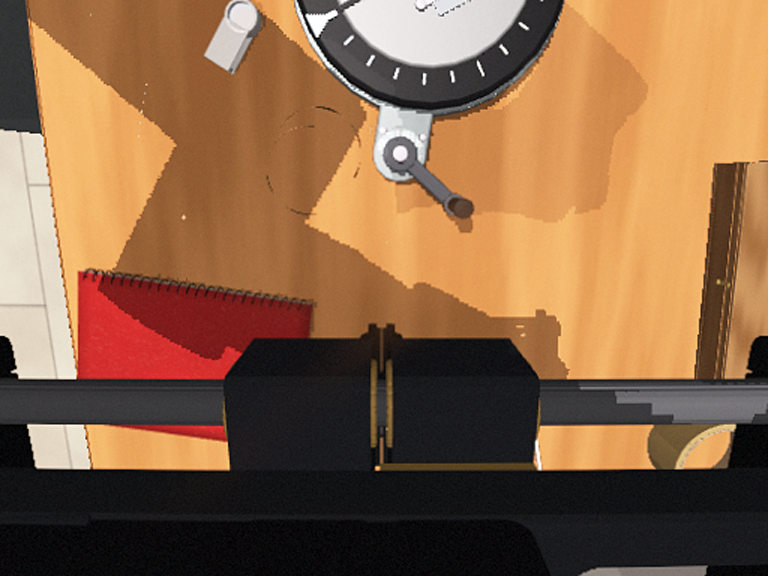

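Top camera, now unobstructed: the index line is 0.1–0.3° from the target. The wrist view shows the lever swung from (400,153) to (458,207), about 1 rad from open. That wrist frame cuts off the index line, so its -6° reading means nothing.

Run:
```python
from h import *
d=shot('top'); pts(d,['loupe','objective_can','cover_glass_box','clamp_pin'])
env.finish_job()
```

```text
loupe 0.81 [314.5 260.1] [ 0.4207 -0.0858  0.    ]
objective_can 0.8 [260.2 130.6] [0.7031 0.0344 0.    ]
objective_can 0.21 [308.5 219.9] [ 0.5075 -0.0724  0.    ]
cover_glass_box 0.87 [215.  198.5] [0.5523 0.132  0.    ]
clamp_pin 0.59 [377.3 176.1] [ 0.5987 -0.2094  0.053 ]
the job is handed in; nothing more can be done
```

The dial is set and the clamp is closed, and I handed the job in at about 17 s of the 64 s allowed.

I pushed the peg about 171° clockwise with the closed fingertips until the index line met the wedge line. I then pushed the clamp lever round until the force rose to about 16 N, at the angle expected for its far stop, and backed the arm clear.

Last checks:
- **Dial:** the top camera puts the index line 0.1–0.3° from the target. The side camera read 0.5–0.8°, but its oblique view makes it less exact. One late wrist-camera reading of -6° was wrong, because the index line was cut off by the edge of that picture.
- **Clamp:** the pin was found at (0.599, -0.209), which matches 1.0 rad from open.
- **Loupe, can and box:** all three were found within about 2 mm of where they started, which is within the measuring error.

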